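# Turn the sharpening stone over to its fine side

## Task

The sharpening stone lies in its holder with the dark coarse side up; the chisels need the tan fine side. Lift the stone out, stand it on end in the spring clip and let go so that you can take it again from the other side, and lay it back in the holder with the tan side up. Then push the sliding jaw against it so that the stone is held between the two jaws without play; do not drop the stone, and leave the other things on the bench alone.

Things in the scene. Friction and masses are not known exactly. Their poses are not given: they have to be found in the camera images.
- stone: Sharpening stone, a block 50 x 100 x 25 mm (own x, y, z), 0.3 kg, origin at its centre. +z points out of the dark coarse face, -z out of the tan fine face. Starts in the holder, dark side up, 24 mm above the bench. Held across its 50 mm width, taken with the hand leaning 45 degrees along its length and put down leaning 45 degrees the other way, it makes a quarter turn (lying to standing).
- stone_holder: Holder screwed to the bench: aluminium rail along own y (-105 to +145 mm), 34 mm wide, top 24 mm high, on feet 84 mm wide, 10 mm high at y = -88 and +128. Blue fixed jaw at the -y end, blue sliding jaw towards +y, both 44 mm wide and 36 mm high (12 above the rail). Origin on the bench under the seat. The stone is 16 mm wider than the rail: its long sides are free for fingers.
- holder_seat (a point): Point on top of the rail, 24 mm above the bench, that lies under the stone's centre when the stone is clamped; axes as stone_holder (y along the rail). The face of the fixed jaw is at y = -50 mm; the face of the sliding jaw is at y = 80 mm minus the value of slide_jaw.
- slide_jaw (a joint): Travel of the sliding jaw towards the fixed jaw (holder's -y), m, 0 to 0.045; 0.030 when the stone is clamped with no play (the gap between the jaws is 0.130 minus this value). It starts 8 to 22 mm, stays where it is left and needs about 3 N, or about 6 N when it pushes the stone along.
- jaw_tab (a point): Middle of the outer (+y) face of the upright blue tab on the sliding jaw, where it is pushed towards -y: 46 mm above the bench; the tab is 36 mm wide, 8 mm thick, and its top is 53 mm high. It lies 36 mm behind (+y of) the face of the sliding jaw.
- spring_clip: Clip screwed to the bench, mouth up: beech block 74 x 100 x 14 mm (x, y, z), origin under its middle. Two sprung steel leaves, one at +y, one at -y, 30 mm wide (x), reach 80 mm above the bench; 18 mm apart at the pinch (48 mm above the bench), flared to 36 mm at the lips. The stone is pressed in on end from above (a snap of about 10 N), either end up, its 25 mm between the leaves.
- clip_seat (a point): Middle of the clip's floor, 14 mm above the bench, between the leaves; axes as spring_clip. The stone stands on it, centre 50 mm above it, thickness along the clip's y, 50 mm width along the clip's x, so its narrow sides stay free for fingers. Gripped at 45 degrees some 10 mm off its middle towards the hand, its corner clears the palm.
- chisel_yellow: Chisel with a yellow handle, 262 mm long, lying behind the work; leave it. Origin under its middle.
- chisel_wood: Chisel with a wooden handle, 262 mm long, lying at the left; leave it. Origin under its middle.
- oil_bottle: Small red bottle with a pointed white nozzle, 157 mm high, at the back; leave it. Origin under its middle.
- plane: Block plane, 155 mm long, 50 mm high, at the back left; leave it. Origin under its middle.
Mind the look-alikes: they are no part of the job. What is shaped like the stone but pink is not meant.

How it is judged:
On the way:
1. the stone stands on end in the spring clip, on its floor, let go (angle between the y axis of stone and the z axis of clip_seat, either way round below 0.12 rad and angle between the z axis of stone and the y axis of clip_seat, either way round below 0.2 rad and z of stone in the frame of clip_seat between 0.046 and 0.054 m and x of stone in the frame of clip_seat between -0.015 and 0.015 m and y of stone in the frame of clip_seat between -0.006 and 0.006 m and contact force between the fingers and stone below 0.1 N), for 0.2 s.
At the end, for the whole second after the job is handed in: The stone lies flat on the holder's rail, tan side up, within 4 degrees of the rail's direction and within 9 mm of its middle sideways, and the sliding jaw is pushed up so that less than 2.5 mm of play is left between the stone and the two jaws; it is let go and at rest (angle between stone's own z axis and vertical above 3.08 rad and angle between the y axis of stone and the y axis of holder_seat, either way round below 0.07 rad and z of stone in the frame of holder_seat between 0.01 and 0.015 m and x of stone in the frame of holder_seat between -0.009 and 0.009 m and y of stone in the frame of holder_seat between -0.004 and 0.004 m and value of joint slide_jaw above 0.0275 m and linear speed of stone below 0.02 m/s); the robot touches nothing.
It fails at once if the stone is dropped (moves faster than 0.5 m/s while no finger touches it) (linear speed of stone above 0.5 m/s and contact force between the fingers and stone below 0.05 N).
It fails at once if a chisel, the oil bottle or the plane is moved by more than 30 mm (distance of any of chisel_yellow, chisel_wood, oil_bottle, plane from where it was at the start of the episode above 0.03 m).
It also fails if it takes over 64 s, if anything falls off the work surface, if the arm or the gripper's body presses on something with over 40 N, if the wrist force passes 120 N, or if a joint passes its speed limit or range.

## Robot

A 6-joint arm with a two-finger parallel gripper is mounted at the origin on a cart in front of the work surface, level with it; the furniture and walls round the work are solid. World frame = base frame: x ahead of the robot, y to its left, z up, the work surface at z = 0. Lengths are in m, angles in rad, forces in N, time in s.
With the tool pointing down it reaches from about 0.325 to 0.9 m from the base axis. Payload 3.5 kg.
Tool frame: the origin (TCP) lies between the finger pads; the fingertips stand 11 mm ahead of it and the grasp point (between the pads) lies 8 mm behind it; z points along the fingers, y is the line along which they close (so a half turn about z gives the same grasp; the last joint's range is limited). The gripper opens to 85 mm and grips with 20 to 120 N. Pads are 22 mm wide; open, the fingers measure 114 mm over their backs; the gripper's body (76 mm by 85 mm) begins 54 mm behind the grasp point. The pads swing forward as they close: fully open they stand 13 mm farther back than shut.
Start: joints at [-1.215, 0.276, -0.026, 1.268, 0, 1.467], TCP at [0.277, -0.56, 0.242] pointing down, gripper open.
Joint ranges: [-3.12, 3.12], [-0.85, 1.88], [-1.08, 1.24], [-1.95, 2.15], [-1.57, 1.53], [-3.14, 3.14]. Speed limits (rad/s): [2.57, 2.57, 3.14, 3.14, 3.14, 3.14].

## Interface

Orientations are given as a unit quaternion [x, y, z, w].
In Python, from cell import ctrl, viewer gives the robot as it stands. The module is installed in compiled form; this text tells all that it offers.
- The arm moves only by the shell command python3 -m jog 'ROWS' [FORCE]. ROWS is JSON, a list of rows, each a list of 7 numbers: the shift along the world's x, y, z in m, then the turn, a rotation vector about the world's x, y, z in rad, then the closure in counts, from 0 (fully open) to 255 (shut). In form: [[dx, dy, dz, ax, ay, az, hand], ...]. A call has 1 to 12 rows; each row is the pose to reach, as a shift and turn from the pose commanded when the call began; what a row does not reach only later rows make up. A row lasts 1/8 s, in which the tool goes at most 62.5 mm and 10.7 degrees, less where a joint would pass 70% of its speed; a pose out of reach is approached as far as the arm can. A call with a gripper value outside its range is refused whole. The fingers move at their own pace and stop on an object; FORCE is the grip in N (left out, the last holds). Time passes only in rows, so rows that repeat a pose let the fingers close. It gives the time, the measured TCP pose, the force, the opening and the grip force at its end, in the units of the state.
- ctrl.get_obs(): the state, without advancing time (a new reading comes with each control period).
- viewer.camera(name): name is "scene" or "top" or "wrist"; returns a dict with "img" (420x560x3 uint8, red, green, blue), "vertical_fov" (degrees; the focal length in pixels is half the picture's height over the tangent of half this angle, whatever the lens; pixels are square), "cx", "cy" (the principal point, pixels), "position" and "orientation" of the camera in the world; the wrist camera has in their place "T_tool_cam" (4x4, takes a point from camera to tool coordinates, whose origin is the TCP and whose axes are the flange's). Camera axes: x right, y up, looking along -z (the intrinsics and any distortion apply to the point x, -y, -z); pixel columns grow to the right and rows downward; lengths in m; the calibration is good to about 2 mm. A picture is of the moment at which its call begins: read the wrist's pose just before it. There is no depth.
- ctrl.job_done(): hands the job in; it is judged then, once.
The state is a dict: "time": time; "joint_pos": joint angles; "joint_vel": joint speeds; "tau": joint torques, N m; "tool_pos": TCP position; "tool_rot": TCP orientation; "force": force on the tool from outside, world axes, zero at the start; "ft_torque": the same for the moment, N m; "finger_gap": opening from 0.0 (shut) to 1.0 (fully open); "finger_force": force on a finger pad.
Only numpy, scipy, OpenCV 4.12 (cv2) and the standard library are available. Lean on these libraries where they do the work, as an engineer would, in place of code of your own. Each camera call takes 0.05 s, during which the arm holds its last target. There are 200 camera calls.

## Working session

There is one attempt and no reset: what is moved stays moved. The work goes in short steps, Python scripts to look and compute and a shell command to move; the robot and the scene stay as the last step left them, time stands still between calls to the robot, and variables do not carry over. Pictures are saved under pics/ and viewed, at most 13 in all, crops included, and the job is handed in when it is done.

```bash
mkdir -p pics
cat > h.py <<'E'
import numpy as np, cv2, json
from scipy.spatial.transform import Rotation as R
from cell import ctrl, viewer
def shot(name,fn=None):
    o=ctrl.get_obs(); c=viewer.camera(name)
    if 'T_tool_cam' in c:
        T=np.eye(4);T[:3,:3]=R.from_quat(o['tool_rot']).as_matrix();T[:3,3]=o['tool_pos']
        M=T@np.array(c['T_tool_cam'])
    else:
        M=np.eye(4);M[:3,:3]=R.from_quat(c['orientation']).as_matrix();M[:3,3]=c['position']
    c['M']=M
    if fn: cv2.imwrite(fn,c['img'][:,:,::-1])
    return c
def ray(c,uv):
    f=210/np.tan(np.radians(c['vertical_fov'])/2)
    d=np.array([(uv[0]-c['cx'])/f,-(uv[1]-c['cy'])/f,-1.])
    return c['M'][:3,3],c['M'][:3,:3]@d
def onz(c,uv,z):
    p,d=ray(c,uv); return p+d*(z-p[2])/d[2]
def proj(c,P):
    f=210/np.tan(np.radians(c['vertical_fov'])/2)
    q=c['M'][:3,:3].T@(np.array(P)-c['M'][:3,3])
    return np.array([c['cx']-f*q[0]/q[2],c['cy']+f*q[1]/q[2]])
E
python3 - <<'E'
from h import *
a=shot('top','pics/top.png');b=shot('scene','pics/scene.png')
for c in(a,b): print({k:v for k,v in c.items() if k not in('img',)})
print(ctrl.get_obs())
E
```

```text
{'vertical_fov': 44.29323255693698, 'cx': 274.15864905022545, 'cy': 213.006309976728, 'position': array([0.40820331, 0.09905225, 1.50821312]), 'orientation': array([-0.02898835,  0.02478981,  0.71113427, -0.70202079]), 'M': array([[-0.01265297,  0.99702485, -0.07603514,  0.40820331],
       [-0.99989932, -0.01310455, -0.00544309,  0.09905225],
       [-0.0064233 ,  0.07595862,  0.99709028,  1.50821312],
       [ 0.        ,  0.        ,  0.        ,  1.        ]])}
{'vertical_fov': 45.497425920000566, 'cx': 273.5078707463878, 'cy': 206.26036765336443, 'position': array([-0.33127167,  0.6631794 ,  0.93334036]), 'orientation': array([-0.21025733,  0.37321297,  0.79740348, -0.42503131]), 'M': array([[-0.55028048,  0.52090137, -0.65257426, -0.33127167],
       [-0.83478442, -0.36012092,  0.41647075,  0.6631794 ],
       [-0.01806546,  0.77393455,  0.63300786,  0.93334036],
       [ 0.        ,  0.        ,  0.        ,  1.        ]])}
{'time': 0.1, 'joint_pos': array([-1.21540009e+00,  2.77110219e-01, -2.77670961e-02,  1.26800167e+00,
       -1.11504895e-05,  1.46742902e+00]), 'joint_vel': array([ 6.77271653e-04, -2.99038505e-06,  1.71918106e-03,  9.59659171e-04,
        7.17412118e-04,  1.28913488e-05]), 'tau': array([-1.38500172e-05, -4.46707892e+01,  2.96128392e+01,  8.44385242e-03,
       -5.88778221e-05,  1.30860425e-05]), 'tool_pos': array([ 0.27653827, -0.55971695,  0.24122741]), 'tool_rot': array([ 9.73806622e-01,  2.27375413e-01, -1.36406594e-04, -1.03237174e-03]), 'force': array([0.23057154, 0.24262029, 0.18337468]), 'ft_torque': array([ 0.02649634, -0.00282523,  0.00459394]), 'finger_force': 0.0, 'finger_gap': 0.9950437941568887}
```

View pics/top.png

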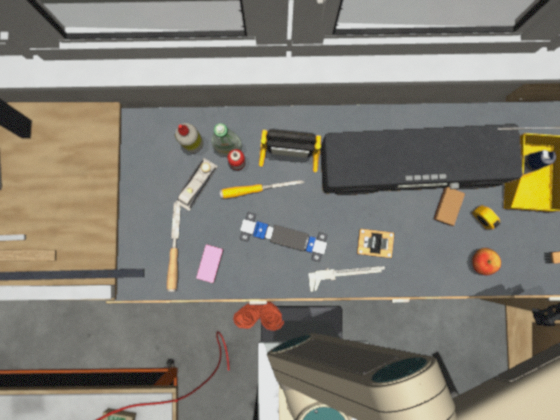

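View pics/scene.png

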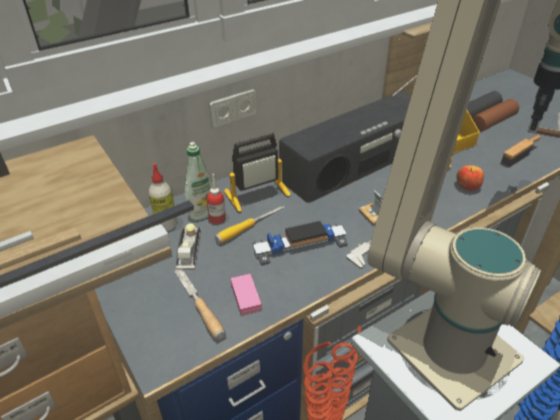

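The top view shows the stone at (290,237), dark, between the blue jaws at (263,230) and (318,245), and the clip at (376,243). Candidates for the stone:
- (290,237): dark block in the holder, which is the one I choose.
- (209,264): pink block, a look-alike.
- (450,206): brown block, loose on the bench.

Next I'll measure and check this in one close crop.

Run:
```python
from h import *
c=shot('top')
im=c['img'];crop=im[205:275,230:400]
cv2.imwrite('pics/crop1.png',cv2.resize(crop,None,fx=4.7,fy=4.7,interpolation=cv2.INTER_CUBIC)[:,:,::-1])
hsv=cv2.cvtColor(im,cv2.COLOR_RGB2HSV)
m=cv2.inRange(hsv,(105,120,60),(125,255,255));m[:205]=0;m[275:]=0
n,l,s,ce=cv2.connectedComponentsWithStats(m)
for i in range(1,n):
    if s[i,4]>8: print('blue',s[i],ce[i],onz(c,ce[i],.036))
for nm,uv,z in[('stone',(290,237),.0365),('clip',(376,243),.014),('footL',(247,227),.01),('footR',(318,245),.01)]: print(nm,onz(c,uv,z))
```

```text
blue [254 222  14  17 157] [259.98726115 229.80254777] [0.47291193 0.14815538 0.036     ]
blue [306 237   9  15  66] [309.96969697 243.93939394] [0.43080338 0.00624575 0.036     ]
stone [0.45126313 0.06280876 0.0365    ]
clip [ 0.4314175  -0.18578607  0.014     ]
footL [0.48269356 0.18669697 0.01      ]
footR [ 0.42783893 -0.01858971  0.01      ]
```

View pics/crop1.png

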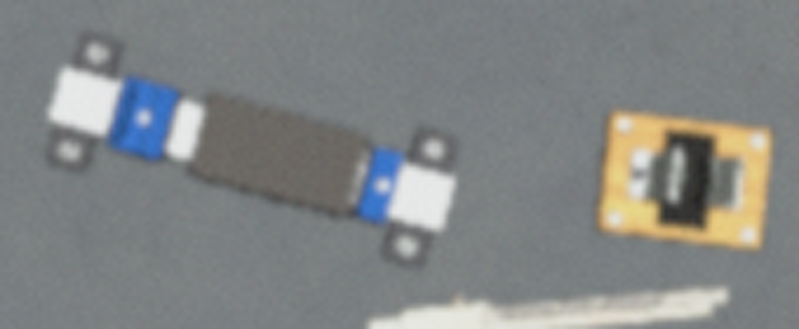

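Confirmed: the crop shows the grey-brown stone in the holder between the blue jaws, with the sliding jaw at crop (145,118) and the fixed jaw at (383,185). The clip is at crop (685,180). I'm bringing the wrist camera over it.

```bash
python3 -m jog '[[0.01,0.06,0.01,0,0,0.1,0],[0.03,0.12,0.03,0,0,0.2,0],[0.05,0.18,0.05,0,0,0.3,0],[0.07,0.24,0.06,0,0,0.4,0],[0.1,0.3,0.06,0,0,0.5,0],[0.12,0.36,0.06,0,0,0.6,0],[0.13,0.42,0.06,0,0,0.7,0],[0.14,0.48,0.06,0,0,0.8,0],[0.14,0.54,0.06,0,0,0.82,0],[0.14,0.59,0.06,0,0,0.82,0],[0.14,0.59,0.06,0,0,0.82,0],[0.14,0.59,0.06,0,0,0.82,0]]'
python3 - <<'E'
from h import *
c=shot('wrist','pics/w1.png'); o=ctrl.get_obs()
print(c['T_tool_cam'],c['vertical_fov'],o['tool_pos'],o['joint_pos'],c['M'])
print(c.keys())
E
```

```text
time: 1.65
tool_pos: [0.4166, 0.0297, 0.3021]
tool_rot: [0.802, 0.597, -0.0, 0.0]
force: [0.4, -0.4, -0.5]
finger_gap: 1.001
finger_force: 0.0
[[ 4.30452839e-04  9.53965799e-01  2.99915103e-01  7.72137971e-02]
 [ 9.99999878e-01 -4.83708380e-04  1.03324123e-04 -3.02576304e-05]
 [ 2.43639128e-04  2.99915021e-01 -9.53965891e-01 -1.31840506e-01]
 [ 0.00000000e+00  0.00000000e+00  0.00000000e+00  1.00000000e+00]] 66.91881425904356 [0.41673117 0.02908058 0.30213117] [-8.50662296e-02 -1.26672304e-01 -3.38560489e-01  1.35917540e+00
 -4.19560540e-04  1.77836434e+00] [[ 9.58107856e-01  2.73069357e-01  8.63855477e-02  4.38771370e-01]
 [-2.86407405e-01  9.13873585e-01  2.87760088e-01  1.03783650e-01]
 [-3.67008029e-04 -3.00446661e-01  9.53798547e-01  4.33927394e-01]
 [ 0.00000000e+00  0.00000000e+00  0.00000000e+00  1.00000000e+00]]
dict_keys(['img', 'vertical_fov', 'cx', 'cy', 'T_tool_cam', 'M'])
```

View pics/w1.png

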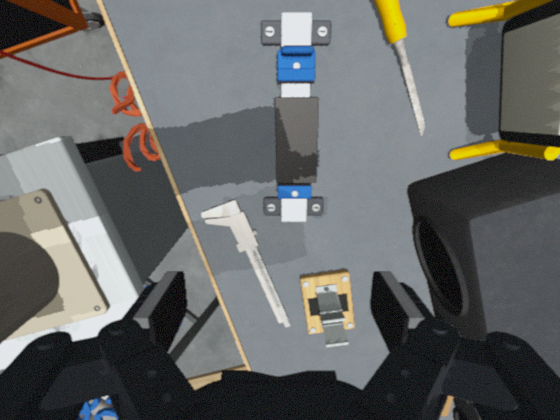

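The wrist view shows the stone at (297,140), sliding jaw and tab at (297,66), fixed jaw at (294,192) and clip block at (328,302). Now measuring them.

```bash
cat > m.py <<'E'
from h import *
def rect(c,m,z):
    n=cv2.findContours(m,cv2.RETR_EXTERNAL,cv2.CHAIN_APPROX_NONE)[0]
    k=max(n,key=cv2.contourArea)[:,0,:]
    P=np.array([onz(c,p,z)[:2] for p in k])*1000
    (cx,cy),(w,h),a=cv2.minAreaRect(P.astype(np.float32)); 
    return np.round([cx,cy,w,h,a],1),k.min(0),k.max(0)
def sub(m,x0,y0,x1,y1):
    o=np.zeros_like(m);o[y0:y1,x0:x1]=m[y0:y1,x0:x1];return o
E
python3 - <<'E'
from m import *
c=shot('wrist');im=c['img'];hsv=cv2.cvtColor(im,cv2.COLOR_RGB2HSV)
print('stone hsv',hsv[140,297],'bench',hsv[140,350],hsv[150,260],'clip',hsv[280,310],'foot',hsv[207,272],'rail',hsv[90,295])
b=cv2.inRange(hsv,(105,120,60),(125,255,255))
print('tab/slide',rect(c,sub(b,270,40,330,90),.045)); print('fixed',rect(c,sub(b,270,180,330,204),.036))
w=cv2.inRange(hsv,(10,60,90),(28,255,255))
print('clip',rect(c,sub(w,290,260,365,345),.014))
s=cv2.inRange(hsv,(0,0,0),(40,255,100)); s=cv2.morphologyEx(s,cv2.MORPH_OPEN,np.ones((5,5)))
print('stone',rect(c,sub(s,270,92,325,188),.049))
print('rail pts',[onz(c,p,.024)[:2].round(4) for p in[(283,16),(312,16),(282,220),(307,220)]])
E
```

```text
stone hsv [ 30  12 110] bench [103  21 148] [95 28 99] clip [ 23  93 228] foot [ 78   8 165] rail [103   8 234]
tab/slide (array([473. , 148.7,  34.6,  41.9,  73.3]), array([277,  46], dtype=int32), array([314,  80], dtype=int32))
fixed (array([431. ,   6.2,  18.4,  43.9,  73.2]), array([277, 184], dtype=int32), array([311, 198], dtype=int32))
clip (array([ 431.8, -180. ,  104.4,   73.8,   82.3]), array([300, 269], dtype=int32), array([354, 333], dtype=int32))Traceback (most recent call last):
  File "<stdin>", line 9, in <module>
  File "m.py", line 4, in rect
    k=max(n,key=cv2.contourArea)[:,0,:]
      ~~~^^^^^^^^^^^^^^^^^^^^^^^
ValueError: max() iterable argument is empty
```

Run:
```python
from h import *
im=cv2.imread('pics/w1.png')
a=cv2.resize(im[0:230,240:350],None,fx=2.6,fy=2.6,interpolation=cv2.INTER_CUBIC)
b=cv2.resize(im[255:360,285:370],None,fx=5.6,fy=5.6,interpolation=cv2.INTER_CUBIC)
h=598
f=np.zeros((h,a.shape[1]+b.shape[1],3),np.uint8);f[:a.shape[0],:a.shape[1]]=a[:h];f[:b.shape[0],a.shape[1]:]=b[:h]
print(f.shape);cv2.imwrite('pics/crop2.png',f)
```

```text
(598, 762, 3)
```

View pics/crop2.png

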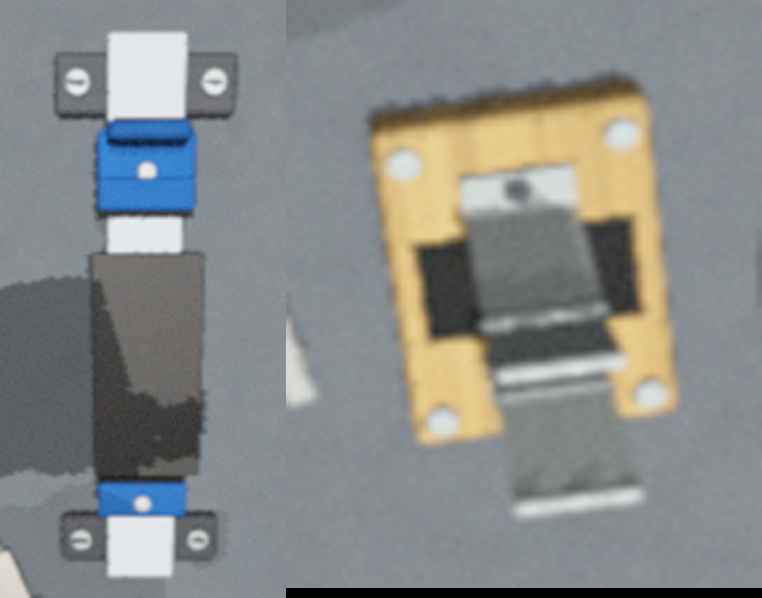

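Run:
```python
from h import *
c=shot('wrist')
A=lambda x,y:(240+x/2.6-.3,y/2.6-.3); B=lambda x,y:(285+(x-286)/5.6-.4,255+y/5.6-.4)
e=lambda P,z:np.array([onz(c,p,z)[:2] for p in P])*1000
r=e([A(108,32),A(187,32),A(108,577),A(173,577)],.024)
t=(r[0]+r[1])/2;b=(r[2]+r[3])/2;L=np.linalg.norm(t-b);d=(t-b)/L
seat=b+d*105*L/250
print('rail len',L,'w',np.linalg.norm(r[0]-r[1]),'yaw',np.degrees(np.arctan2(d[1],d[0])),'seat',seat)
n=np.array([d[1],-d[0]])
H=lambda P:np.c_[(P-seat)@n,(P-seat)@d].round(1)
s=e([A(91,254),A(205,253),A(93,476),A(199,474)],.049); print('stone',H(s),s.mean(0),H(s.mean(0)[None]))
print('stone yaw',[np.degrees(np.arctan2(*(s[i]-s[j])[::-1])) for i,j in((0,2),(1,3))])
print('slide face',H(e([A(98,213),A(194,213)],.036)),'tab top back',H(e([A(107,122),A(190,122)],.053)),'fixed back',H(e([A(99,516),A(186,516)],.036)))
k=e([B(372,130),B(645,95),B(418,440),B(678,408)],.014); print('clip',k.mean(0).round(1),k.round(1),[np.degrees(np.arctan2(*(k[i]-k[j])[::-1])).round(1) for i,j in((0,2),(1,3),(1,0),(3,2))])
k=e([B(422,247),B(630,220),B(432,337),B(638,312)],.014);print('pad',k.round(1),k.mean(0))
```

```text
rail len 249.78409489898704 w 34.258500716296744 yaw 73.34132430503814 seat [448.72650387  62.41599799]
stone [[-24.8  53.3]
 [ 25.2  53.6]
 [-24.4 -45.7]
 [ 25.8 -44.8]] [450.33654343  66.20307625] [[0.5 4.1]]
stone yaw [np.float64(73.5558000113503), np.float64(73.72579018794889)]
slide face [[-21.7  71.1]
 [ 21.2  71. ]] tab top back [[-17.8 104.6]
 [ 16.6 104.5]] fixed back [[-21.6 -68.7]
 [ 21.6 -68.8]]
clip [ 431.7 -182.8] [[ 402.8 -128.7]
 [ 474.2 -139.5]
 [ 388.9 -226.3]
 [ 461.1 -237. ]] [np.float64(81.9), np.float64(82.4), np.float64(-8.6), np.float64(-8.4)]
pad [[ 406.2 -166.7]
 [ 461.9 -174.8]
 [ 401.4 -194.9]
 [ 457.5 -203.4]] [ 431.73607042 -184.94669024]
```

```bash
cat >> m.py <<'E'
HY=np.radians(73.4); CY=np.radians(81.9)
def pose(C,yaw,lean,off=.010,up=None,back=0):
    """C stone centre; lean>0: hand on +y side (rad). up: offset direction of grasp (default: stone lying, along d toward hand). back: retreat along tool"""
    d=np.array([np.cos(yaw),np.sin(yaw),0]);k=np.array([0,0,1.]);n=np.cross(d,k)
    z=-np.sin(lean)*d-np.cos(lean)*k; y=-n; x=np.cross(y,z)
    G=np.array(C)+off*(d*np.sign(lean) if up is None else k)
    return G+(.008-back)*z, R.from_matrix(np.c_[x,y,z])
def rowto(p,r):
    o=ctrl.get_obs(); v=(r*R.from_quat(o['tool_rot']).inv()).as_rotvec()
    print('row',np.r_[p-o['tool_pos'],v].round(4).tolist(),'abs',np.round(p,4), 'deg',np.degrees(np.linalg.norm(v)).round(1))
E
python3 -m jog '[[0,0.02,0,0,0,0.18,0],[0.01,0.04,0,0,0,0.36,0],[0.01,0.06,0,0,0,0.54,0],[0.02,0.08,0,0,0,0.72,0],[0.02,0.09,0,0,0,0.9,0],[0.03,0.09,0,0,0,1.08,0],[0.03,0.09,0,0,0,1.26,0],[0.03,0.09,0,0,0,1.44,0],[0.03,0.09,0,0,0,1.62,0],[0.03,0.09,0,0,0,1.8,0],[0.03,0.09,0,0,0,1.8,0]]' 20
python3 - <<'E'
from m import *
print(ctrl.get_obs()['joint_pos'])
for b in(.15,.0): rowto(*pose((.4503,.0662,.0365),HY,np.pi/4,back=b))
E
```

```text
time: 3.18
tool_pos: [0.4472, 0.1183, 0.3022]
tool_rot: [0.034, 0.999, -0.0, -0.0]
force: [-0.4, -0.1, -0.2]
finger_gap: 0.999
finger_force: 0.0
[ 1.18756843e-01 -4.24582254e-02 -2.62242218e-01  1.35120047e+00
 -1.15436720e-04  1.86464380e-01]
row [0.0347, 0.0537, -0.1653, -0.4818, 0.6944, 1.2744] abs [0.4818 0.172  0.1369] deg 87.6
row [0.0043, -0.0479, -0.2714, -0.4818, 0.6944, 1.2744] abs [0.4515 0.0704 0.0308] deg 87.6
```

```bash
python3 -m jog '[[0.03,0.05,-0.02,-0.1606,0.2315,0.4248,0],[0.035,0.054,-0.04,-0.3212,0.463,0.85,0],[0.035,0.054,-0.08,-0.4818,0.6944,1.2744,0],[0.035,0.054,-0.12,-0.4818,0.6944,1.2744,0],[0.035,0.054,-0.165,-0.4818,0.6944,1.2744,0],[0.035,0.054,-0.165,-0.4818,0.6944,1.2744,0],[0.035,0.054,-0.165,-0.4818,0.6944,1.2744,0],[0.035,0.054,-0.165,-0.4818,0.6944,1.2744,0],[0.035,0.054,-0.165,-0.4818,0.6944,1.2744,0],[0.035,0.054,-0.165,-0.4818,0.6944,1.2744,0]]'
python3 - <<'E'
from m import *
print(ctrl.get_obs()['joint_pos'])
for b in(.0,): rowto(*pose((.4503,.0662,.0365),HY,np.pi/4,back=b))
c=shot('wrist','pics/w2.png')
E
```

```text
time: 4.42
tool_pos: [0.482, 0.1733, 0.1372]
tool_rot: [-0.553, 0.741, -0.228, -0.307]
force: [0.2, 0.3, -0.0]
finger_gap: 1.001
finger_force: 0.0
[ 0.49324415  0.57257401 -0.04353015  1.56887031 -0.52353234 -0.61922544]
row [-0.0305, -0.1029, -0.1063, -0.0014, -0.0014, -0.0002] abs [0.4515 0.0704 0.0308] deg 0.1
```

View pics/w2.png

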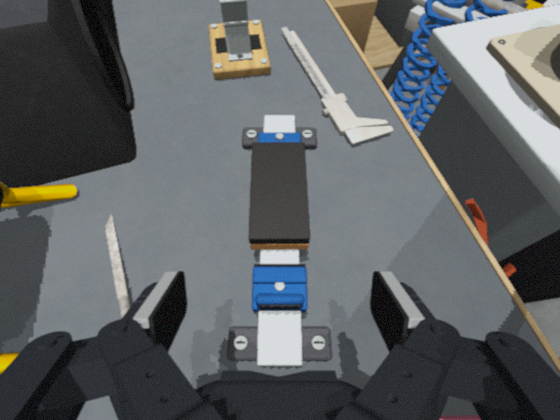

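The stone is centred between the fingers, at (279,195) in the view. Descending and gripping.

```bash
python3 -m jog '[[-0.01,-0.034,-0.035,0,0,0,0],[-0.02,-0.068,-0.07,0,0,0,0],[-0.026,-0.088,-0.091,0,0,0,0],[-0.0305,-0.103,-0.1065,0,0,0,0],[-0.0305,-0.103,-0.1065,0,0,0,0],[-0.0305,-0.103,-0.1065,0,0,0,60],[-0.0305,-0.103,-0.1065,0,0,0,255],[-0.0305,-0.103,-0.1065,0,0,0,255],[-0.0305,-0.103,-0.1065,0,0,0,255],[-0.0305,-0.103,-0.1065,0,0,0,255],[-0.0305,-0.103,-0.1065,0,0,0,255]]' 60
python3 - <<'E'
from m import *
o=ctrl.get_obs();print(o['joint_pos'],o['force'],o['finger_gap'],o['finger_force'],o['tool_pos'])
E
```

```text
time: 5.85
tool_pos: [0.4525, 0.0715, 0.0318]
tool_rot: [-0.554, 0.74, -0.228, -0.306]
force: [0.0, 3.7, 5.5]
finger_gap: 0.576
finger_force: 63.1
[ 0.36155937  0.57886855 -0.30817202  1.22590969 -0.59765503 -0.75351116] [0.02010059 3.70613214 5.45729391] 0.5764822350179547 63.06786775588989 [0.4524724  0.07150766 0.0318026 ]
```

```bash
cat >> m.py <<'E'
def T(p,r): M=np.eye(4);M[:3,:3]=r.as_matrix();M[:3,3]=p;return M
def cur(): o=ctrl.get_obs();return T(o['tool_pos'],R.from_quat(o['tool_rot']))
def srot(yaw,roll): # stone attitude: own y along rail when roll=0, roll about own x
    return R.from_euler('z',yaw-np.pi/2)*R.from_euler('x',roll)
def toolfor(S,name): 
    X=S@np.linalg.inv(np.load(name)); return X[:3,3],R.from_matrix(X[:3,:3])
E
python3 - <<'E'
from m import *
np.save('ts1.npy',np.linalg.inv(cur())@T((.4503,.0662,.0365),srot(HY,0)))
for z in(.155,.064): rowto(*toolfor(T((.4317,-.184,z),srot(CY,np.pi/2)),'ts1.npy'))
E
python3 -m jog '[[0,0,0.01,0,0,0,255],[0,0,0.04,0,0,0,255],[0,0,0.09,0,0,0,255],[0,0,0.14,0,0,0,255],[0,0,0.14,0,0,0,255]]'
python3 - <<'E'
from m import *
for z in(.155,.064): rowto(*toolfor(T((.4317,-.184,z),srot(CY,np.pi/2)),'ts1.npy'))
E
```

```text
row [-0.0196, -0.2509, 0.1289, 1.5356, -0.3362, 0.1165] abs [ 0.4329 -0.1794  0.1607] deg 90.3
row [-0.0196, -0.2509, 0.0379, 1.5356, -0.3362, 0.1165] abs [ 0.4329 -0.1794  0.0697] deg 90.3
time: 6.48
tool_pos: [0.4534, 0.0715, 0.174]
tool_rot: [-0.554, 0.741, -0.229, -0.304]
force: [0.2, -0.2, -3.5]
finger_gap: 0.577
finger_force: 62.8
row [-0.0205, -0.251, -0.0133, 1.5327, -0.3327, 0.1205] abs [ 0.4329 -0.1794  0.1607] deg 90.1
row [-0.0205, -0.251, -0.1043, 1.5327, -0.3327, 0.1205] abs [ 0.4329 -0.1794  0.0697] deg 90.1
```

```bash
python3 -m jog '[[-0.003,-0.03,0.02,0.17,-0.037,0.013,255],[-0.005,-0.06,0.03,0.34,-0.074,0.027,255],[-0.008,-0.09,0.03,0.51,-0.111,0.04,255],[-0.01,-0.12,0.03,0.68,-0.148,0.054,255],[-0.012,-0.15,0.03,0.85,-0.185,0.067,255],[-0.015,-0.18,0.03,1.02,-0.222,0.08,255],[-0.018,-0.21,0.02,1.19,-0.259,0.094,255],[-0.02,-0.24,0.01,1.36,-0.296,0.107,255],[-0.0205,-0.251,0,1.5327,-0.3327,0.1205,255],[-0.0205,-0.251,-0.013,1.5327,-0.3327,0.1205,255],[-0.0205,-0.251,-0.013,1.5327,-0.3327,0.1205,255],[-0.0205,-0.251,-0.013,1.5327,-0.3327,0.1205,255]]'
python3 - <<'E'
from m import *
print(ctrl.get_obs()['joint_pos'])
for z in(.155,.064): rowto(*toolfor(T((.4317,-.184,z),srot(CY,np.pi/2)),'ts1.npy'))
c=shot('wrist');s=shot('scene')
a=c['img'][:,:,::-1];b=s['img'][150:330,290:470,::-1]
f=np.zeros((420,800,3),np.uint8);f[:,:400]=a[:,80:480];f[:400,400:]=cv2.resize(b,(400,400));cv2.imwrite('pics/w3.png',f)
E
```

```text
time: 7.98
tool_pos: [0.4308, -0.179, 0.1588]
tool_rot: [-0.61, 0.695, 0.249, 0.288]
force: [-0.9, -1.0, -2.8]
finger_gap: 0.577
finger_force: 63.3
[-0.8646143   0.39299378 -0.27661061  1.48385589  0.55282303 -2.475666  ]
row [0.0021, -0.0004, 0.0019, 0.0064, -0.0002, -0.0084] abs [ 0.4329 -0.1794  0.1607] deg 0.6
row [0.0021, -0.0004, -0.0891, 0.0064, -0.0002, -0.0084] abs [ 0.4329 -0.1794  0.0697] deg 0.6
```

View pics/w3.png

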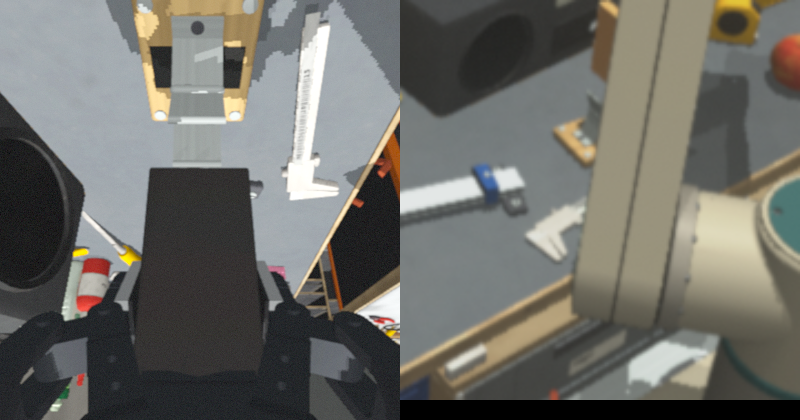

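The wrist view (upside down) shows the dark face at crop (200,270), and the clip leaves at (197,110) line up with the stone's lower end. Descending.

```bash
python3 -m jog '[[0.002,0,-0.015,0.006,0,-0.008,255],[0.002,0,-0.03,0.006,0,-0.008,255],[0.002,0,-0.045,0.006,0,-0.008,255],[0.002,0,-0.052,0.006,0,-0.008,255],[0.002,0,-0.058,0.006,0,-0.008,255],[0.002,0,-0.062,0.006,0,-0.008,255]]' 90
python3 - <<'E'
from m import *
rowto(*toolfor(T((.4317,-.184,.064),srot(CY,np.pi/2)),'ts1.npy'));print(ctrl.get_obs()['finger_force'],ctrl.get_obs()['ft_torque'])
E
```

```text
time: 8.82
tool_pos: [0.4327, -0.1803, 0.0953]
tool_rot: [-0.605, 0.697, 0.251, 0.291]
force: [0.5, 0.8, -1.1]
finger_gap: 0.574
finger_force: 96.6
row [0.0002, 0.0009, -0.0256, -0.0015, -0.001, 0.0018] abs [ 0.4329 -0.1794  0.0697] deg 0.1
96.5630578994751 [-0.80353565  0.15462454  0.00985633]
```

```bash
python3 -m jog '[[0,0.001,-0.006,0,0,0,255],[0,0.001,-0.012,0,0,0,255],[0,0.001,-0.018,0,0,0,255],[0,0.001,-0.022,0,0,0,255]]'
python3 -m jog '[[0,0,-0.002,0,0,0,255],[0,0,-0.004,0,0,0,255],[0,0,-0.004,0,0,0,255]]'
python3 - <<'E'
from m import *
rowto(*toolfor(T((.4317,-.184,.064),srot(CY,np.pi/2)),'ts1.npy'));print(ctrl.get_obs()['finger_force'],ctrl.get_obs()['force'])
E
```

```text
time: 9.32
tool_pos: [0.4327, -0.1794, 0.0734]
tool_rot: [-0.606, 0.697, 0.25, 0.291]
force: [0.5, -0.2, -1.1]
finger_gap: 0.571
finger_force: 96.5
time: 9.7
tool_pos: [0.4328, -0.1794, 0.0699]
tool_rot: [-0.606, 0.697, 0.25, 0.291]
force: [-0.0, -0.7, -1.0]
finger_gap: 0.569
finger_force: 96.3
row [0.0001, -0.0001, -0.0002, -0.0012, -0.0009, 0.0019] abs [ 0.4329 -0.1794  0.0697] deg 0.1
96.25449299812317 [-0.02928277 -0.71827262 -1.03927969]
```

```bash
python3 -m jog '[[0,0,-0.001,0,0,0,255],[0,0,-0.002,0,0,0,255],[0,0,-0.002,0,0,0,255]]'
python3 - <<'E'
from m import *
c=shot('wrist');s=shot('top')
a=c['img'][:,:,::-1];b=s['img'][190:290,330:430,::-1]
f=np.zeros((420,800,3),np.uint8);f[:,:400]=a[:,80:480];f[:400,400:]=cv2.resize(b,(400,400));cv2.imwrite('pics/w4.png',f)
E
```

```text
time: 10.07
tool_pos: [0.4329, -0.1794, 0.0699]
tool_rot: [-0.605, 0.697, 0.251, 0.291]
force: [-3.7, -1.9, 12.2]
finger_gap: 0.575
finger_force: 97.5
```

View pics/w4.png

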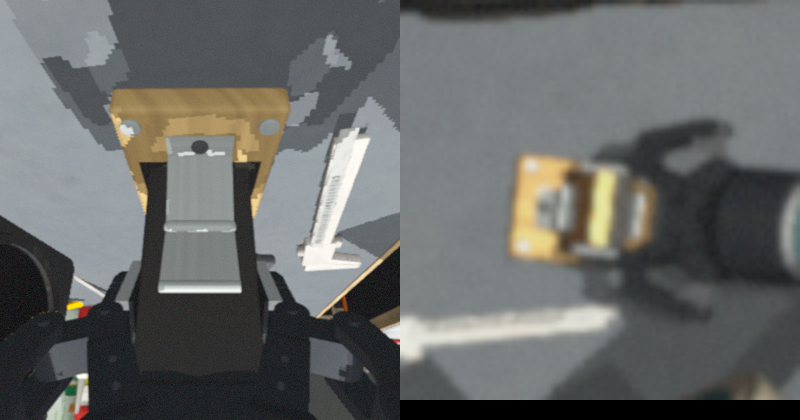

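The stone is on the clip floor, with 12 N contact at the predicted height and the leaf in front at crop (200,220). Releasing and backing out along the tool axis.

```bash
python3 -m jog '[[0,0,0.002,0,0,0,255],[0,0,0.002,0,0,0,0],[0,0,0.002,0,0,0,0],[0,0,0.002,0,0,0,0],[0,0,0.002,0,0,0,0],[-0.003,-0.02,0.022,0,0,0,0],[-0.007,-0.05,0.052,0,0,0,0],[-0.01,-0.08,0.082,0,0,0,0],[-0.014,-0.1,0.102,0,0,0,0],[-0.014,-0.1,0.13,0,0,0,0],[-0.014,-0.1,0.17,0,0,0,0]]' 60
python3 - <<'E'
from m import *
for b in (.15,.0): rowto(*pose((.4317,-.184,.064),CY,np.pi/4,up=1,back=b))
c=shot('wrist')
s=shot('top')
b=s['img'][190:290,330:430,::-1]
f=np.zeros((420,800,3),np.uint8);f[:,:400]=c['img'][:,80:480,::-1];f[:400,400:]=cv2.resize(b,(400,400));cv2.imwrite('pics/w5.png',f)
E
```

```text
time: 11.55
tool_pos: [0.4183, -0.2793, 0.2379]
tool_rot: [-0.605, 0.697, 0.251, 0.291]
force: [1.1, -0.3, 0.1]
finger_gap: 0.999
finger_force: 0.0
row [0.0275, 0.1947, -0.0635, -1.5591, 0.2239, -0.0006] abs [ 0.4458 -0.0846  0.1744] deg 90.2
row [0.0126, 0.0897, -0.1695, -1.5591, 0.2239, -0.0006] abs [ 0.4309 -0.1896  0.0683] deg 90.2
```

View pics/w5.png

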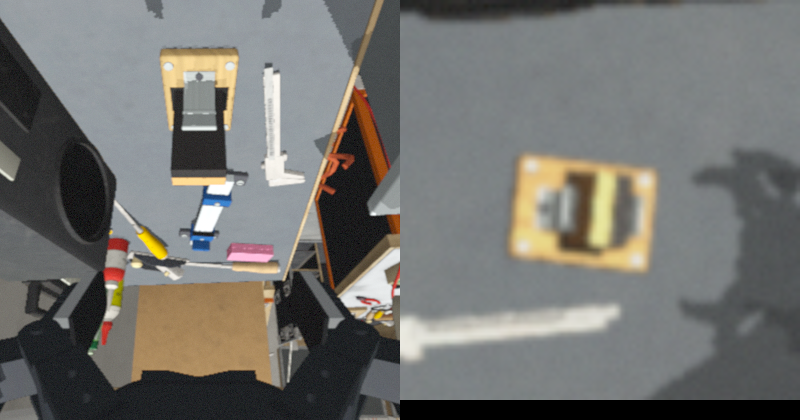

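```bash
python3 - <<'E'
from m import *
c=shot('wrist')
print(onz(c,(278,181),.114), onz(c,(252,176.5),.114),onz(c,(305,176.5),.114), proj(c,(.4317,-.184,.114)))
E
python3 -m jog '[[0.003,0.02,0,-0.173,0.025,0,0],[0.006,0.04,0,-0.346,0.05,0,0],[0.009,0.06,0,-0.52,0.075,0,0],[0.012,0.085,0,-0.69,0.1,0,0],[0.015,0.11,0,-0.866,0.124,0,0],[0.018,0.13,0,-1.04,0.15,0,0],[0.021,0.15,0,-1.21,0.174,0,0],[0.024,0.17,0,-1.386,0.2,0,0],[0.0275,0.195,-0.02,-1.559,0.224,0,0],[0.0275,0.195,-0.0635,-1.559,0.224,0,0],[0.0275,0.195,-0.0635,-1.559,0.224,0,0],[0.0275,0.195,-0.0635,-1.559,0.224,0,0]]'
python3 - <<'E'
from m import *
print(ctrl.get_obs()['joint_pos'])
for b in (.0,): rowto(*pose((.4317,-.184,.064),CY,np.pi/4,up=1,back=b))
c=shot('wrist')
im=c['img'];hsv=cv2.cvtColor(im,cv2.COLOR_RGB2HSV)
for P in((.4317,-.184,.114),(.4317+.025*.99,-.184-.025*.141,.114),(.4317-.025*.99,-.184+.025*.141,.114)): print(proj(c,P))
cv2.imwrite('pics/w6.png',im[:,:,::-1])
E
```

```text
[ 0.43602421 -0.17624138  0.114     ] [ 0.45888987 -0.18684827  0.114     ] [ 0.41015308 -0.18046291  0.114     ] [281.4358092  176.06723502]
time: 13.2
tool_pos: [0.4463, -0.0849, 0.175]
tool_rot: [-0.606, 0.697, -0.251, -0.29]
force: [0.9, 0.2, 0.6]
finger_gap: 0.997
finger_force: 0.0
[ 0.09863065  0.20967835 -0.46235781  1.13308672 -0.75942943 -1.23863713]
row [-0.0154, -0.1047, -0.1066, 0.0022, -0.0014, -0.0013] abs [ 0.4309 -0.1896  0.0683] deg 0.2
[278.90219639 179.05562401]
[247.05511175 178.98663246]
[310.74775206 179.12461226]
```

View pics/w6.png

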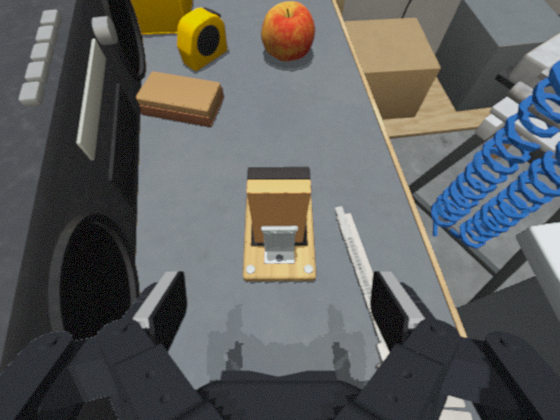

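The stone stands upright in the clip. Its top end spans x 247–311 around row 180, which matches the projection, and the tan face is towards us. Regrasping from this side.

```bash
python3 -m jog '[[-0.005,-0.035,-0.035,0,0,0,0],[-0.01,-0.07,-0.07,0,0,0,0],[-0.013,-0.09,-0.09,0,0,0,0],[-0.0154,-0.105,-0.1066,0.002,-0.001,-0.001,0],[-0.0154,-0.105,-0.1066,0.002,-0.001,-0.001,0],[-0.0154,-0.105,-0.1066,0.002,-0.001,-0.001,60],[-0.0154,-0.105,-0.1066,0.002,-0.001,-0.001,255],[-0.0154,-0.105,-0.1066,0.002,-0.001,-0.001,255],[-0.0154,-0.105,-0.1066,0.002,-0.001,-0.001,255],[-0.0154,-0.105,-0.1066,0.002,-0.001,-0.001,255],[-0.0154,-0.105,-0.1066,0.002,-0.001,-0.001,255]]' 90
python3 - <<'E'
from m import *
np.save('ts2.npy',np.linalg.inv(cur())@T((.4317,-.184,.064),srot(CY,np.pi/2)))
print(np.load('ts2.npy').round(3))
E
python3 -m jog '[[0,0,0.005,0,0,0,255],[0,0,0.015,0,0,0,255],[0,0,0.03,0,0,0,255],[0,0,0.05,0,0,0,255],[0,0,0.075,0,0,0,255],[0,0,0.1,0,0,0,255],[0,0,0.14,0,0,0,255],[0,0,0.14,0,0,0,255]]'
python3 - <<'E'
from m import *
d=np.array([np.cos(HY),np.sin(HY)]);S=np.array([.4487,.0624])+.004*d
for z in(.15,.0365): rowto(*toolfor(T((*S,z),srot(HY,np.pi)),'ts2.npy'))
E
```

```text
time: 14.62
tool_pos: [0.432, -0.1892, 0.0693]
tool_rot: [-0.606, 0.697, -0.252, -0.289]
force: [-1.8, 2.4, 5.9]
finger_gap: 0.572
finger_force: 92.2
[[ 0.     0.708  0.706 -0.007]
 [-1.    -0.002  0.002  0.001]
 [ 0.003 -0.706  0.708  0.   ]
 [ 0.     0.     0.     1.   ]]
time: 15.62
tool_pos: [0.4334, -0.1899, 0.2121]
tool_rot: [-0.605, 0.698, -0.254, -0.287]
force: [0.8, 1.5, -3.2]
finger_gap: 0.574
finger_force: 93.6
row [0.0159, 0.2508, -0.0672, 1.5356, -0.3319, -0.1104] abs [0.4494 0.0609 0.1449] deg 90.2
row [0.0159, 0.2508, -0.1807, 1.5356, -0.3319, -0.1104] abs [0.4494 0.0609 0.0314] deg 90.2
```

```bash
python3 -m jog '[[0.002,0.028,0.01,0.17,-0.037,-0.012,255],[0.004,0.056,0.01,0.34,-0.074,-0.024,255],[0.006,0.084,0.01,0.512,-0.111,-0.037,255],[0.008,0.112,0.01,0.683,-0.148,-0.049,255],[0.009,0.14,0.01,0.853,-0.184,-0.061,255],[0.01,0.168,0.01,1.024,-0.221,-0.074,255],[0.012,0.196,0.01,1.194,-0.258,-0.086,255],[0.014,0.224,0,1.365,-0.295,-0.098,255],[0.016,0.251,-0.02,1.536,-0.332,-0.11,255],[0.016,0.251,-0.067,1.536,-0.332,-0.11,255],[0.016,0.251,-0.067,1.536,-0.332,-0.11,255],[0.016,0.251,-0.067,1.536,-0.332,-0.11,255]]'
python3 - <<'E'
from m import *
print(ctrl.get_obs()['joint_pos'])
d=np.array([np.cos(HY),np.sin(HY)]);S=np.array([.4487,.0624])+.004*d
for z in(.0365,): rowto(*toolfor(T((*S,z),srot(HY,np.pi)),'ts2.npy'))
c=shot('wrist');cv2.imwrite('pics/w7.png',c['img'][:,:,::-1])
E
```

```text
time: 17.12
tool_pos: [0.4473, 0.0614, 0.1415]
tool_rot: [-0.555, 0.738, 0.229, 0.307]
force: [-0.1, -0.3, -2.7]
finger_gap: 0.573
finger_force: 93.9
[-0.47448862  0.12170018 -0.65601683  0.97876553  0.76699361 -1.83940043]
row [0.0021, -0.0005, -0.1102, -0.0005, 0.001, -0.0092] abs [0.4494 0.0609 0.0314] deg 0.5
```

View pics/w7.png

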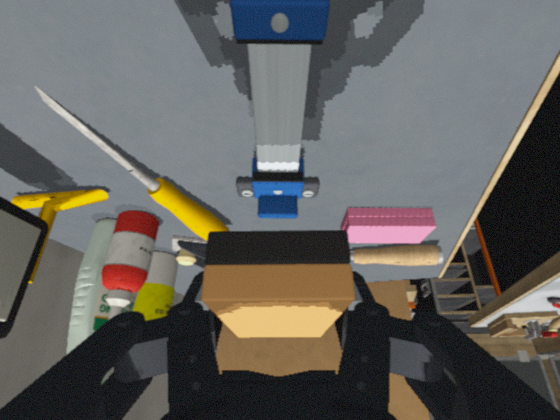

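The stone is held with the tan side up at (280,320), over the rail centred at column 279. Lowering.

```bash
python3 -m jog '[[0.002,-0.0005,-0.02,0,0.001,-0.009,255],[0.002,-0.0005,-0.045,0,0.001,-0.009,255],[0.002,-0.0005,-0.07,0,0.001,-0.009,255],[0.002,-0.0005,-0.09,0,0.001,-0.009,255],[0.002,-0.0005,-0.1,0,0.001,-0.009,255],[0.002,-0.0005,-0.105,0,0.001,-0.009,255],[0.002,-0.0005,-0.108,0,0.001,-0.009,255],[0.002,-0.0005,-0.108,0,0.001,-0.009,255]]'
python3 -m jog '[[0,0,-0.001,0,0,0,255],[0,0,-0.002,0,0,0,255],[0,0,-0.002,0,0,0,255]]'
python3 - <<'E'
from m import *
d=np.array([np.cos(HY),np.sin(HY)]);S=np.array([.4487,.0624])+.004*d
rowto(*toolfor(T((*S,.0365),srot(HY,np.pi)),'ts2.npy'))
E
```

```text
time: 18.18
tool_pos: [0.4492, 0.061, 0.0331]
tool_rot: [-0.552, 0.741, 0.228, 0.308]
force: [-0.1, -0.7, -1.8]
finger_gap: 0.572
finger_force: 94.2
time: 18.55
tool_pos: [0.4495, 0.0611, 0.0326]
tool_rot: [-0.551, 0.741, 0.228, 0.309]
force: [-5.4, -5.8, 12.7]
finger_gap: 0.572
finger_force: 96.4
row [-0.0001, -0.0002, -0.0013, -0.0042, 0.0004, 0.0018] abs [0.4494 0.0609 0.0314] deg 0.3
```

```bash
python3 -m jog '[[0,0,0.0015,0,0,0,255],[0,0,0.0015,0,0,0,80],[0,0,0.0015,0,0,0,40],[0,0,0.0015,0,0,0,0],[0,0,0.0015,0,0,0,0],[-0.004,-0.013,0.015,0,0,0,0],[-0.01,-0.034,0.037,0,0,0,0],[-0.018,-0.06,0.065,0,0,0,0],[-0.026,-0.087,0.092,0,0,0,0],[-0.03,-0.1,0.15,0,0,0,0],[-0.03,-0.1,0.2,0,0,0,0]]' 60
python3 - <<'E'
from m import *
# next: vertical, shut fingers, above a point 40 mm behind the tab (jaw slide ~9.5 mm)
d=np.array([np.cos(HY),np.sin(HY)]);S=np.array([.4487,.0624])
for y,z in((.145,.25),(.145,.05)):
    r=pose((0,0,0),HY,1e-9)[1]; rowto(np.r_[S+y*d,z],r)
c=shot('wrist');cv2.imwrite('pics/w8.png',c['img'][:,:,::-1]);print(ctrl.get_obs()['joint_pos'])
for nm,y,x in(('a',54,-25),('b',54,25),('c',-46,-25),('e',-46,25)):
    n=np.array([d[1],-d[0]]);print(nm,proj(c,np.r_[S+(y*d+x*n)/1000,.049]).round(1))
E
```

```text
time: 19.92
tool_pos: [0.419, -0.0399, 0.2324]
tool_rot: [-0.551, 0.742, 0.227, 0.308]
force: [0.1, -0.5, -0.1]
finger_gap: 1.004
finger_force: 0.0
row [0.0711, 0.2412, 0.0176, -0.7516, 0.2274, 0.0029] abs [0.4901 0.2014 0.25  ] deg 45.0
row [0.0711, 0.2412, -0.1824, -0.7516, 0.2274, 0.0029] abs [0.4901 0.2014 0.05  ] deg 45.0
[-0.71586696  0.06827    -0.48466577  1.39770432  0.70413694 -2.13830512]
a [300.6 166.5]
b [258.3 166.5]
c [307.2 100.9]
e [251.8 101. ]
```

View pics/w8.png

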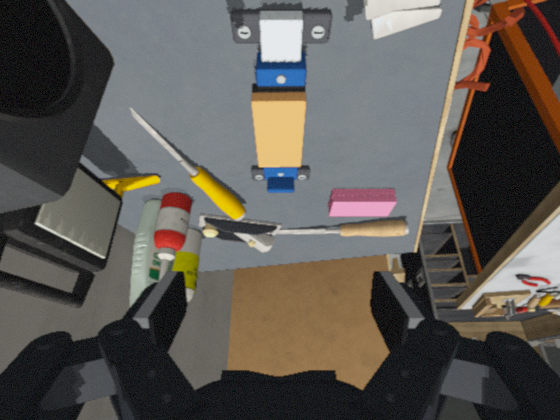

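The tan side is up and the stone lies along the rail, with corners at (252–305, 100–167) as predicted. Now I'll go vertical with shut fingers behind the tab.

```bash
python3 -m jog '[[0.01,0.04,0.017,-0.15,0.045,0,255],[0.02,0.08,0.017,-0.3,0.09,0,255],[0.035,0.12,0.017,-0.45,0.136,0,255],[0.05,0.17,0.017,-0.6,0.18,0.002,255],[0.065,0.22,0.017,-0.7516,0.2274,0.003,255],[0.071,0.241,0.017,-0.7516,0.2274,0.003,255],[0.071,0.241,-0.03,-0.7516,0.2274,0.003,255],[0.071,0.241,-0.08,-0.7516,0.2274,0.003,255],[0.071,0.241,-0.13,-0.7516,0.2274,0.003,255],[0.071,0.241,-0.165,-0.7516,0.2274,0.003,255],[0.071,0.241,-0.184,-0.7516,0.2274,0.003,255],[0.071,0.241,-0.184,-0.7516,0.2274,0.003,255]]'
cat > st.py <<'E'
from m import *
d=np.array([np.cos(HY),np.sin(HY)]);S=np.array([.4487,.0624]);n=np.array([d[1],-d[0]])
o=ctrl.get_obs();p=o['tool_pos'];print('hold x,y mm',((p[:2]-S)@n*1000).round(1),((p[:2]-S)@d*1000).round(1),'z',p[2].round(4),'F along d',(o['force'][:2]@d).round(1))
for y in(.118,.105,.099,.097,.095): print(y,(S+y*d-p[:2]).round(4))
E
python3 st.py
```

```text
time: 21.48
tool_pos: [0.4875, 0.2006, 0.0446]
tool_rot: [-0.597, 0.802, 0.002, -0.003]
force: [-0.8, 0.4, 0.1]
finger_gap: 0.0
finger_force: 0.0
hold x,y mm -2.3 143.5 z 0.0446 F along d 0.1
0.118 [-0.0051 -0.0251]
0.105 [-0.0088 -0.0376]
0.099 [-0.0105 -0.0433]
0.097 [-0.0111 -0.0452]
0.095 [-0.0116 -0.0472]
```

```bash
python3 -m jog '[[-0.002,-0.012,0.002,0,0,0,255],[-0.005,-0.025,0.002,0,0,0,255],[-0.007,-0.031,0.002,0,0,0,255],[-0.0088,-0.0376,0.002,0,0,0,255],[-0.0097,-0.0405,0.002,0,0,0,255],[-0.0105,-0.0433,0.002,0,0,0,255],[-0.0105,-0.0433,0.002,0,0,0,255]]'
python3 st.py
```

```text
time: 22.35
tool_pos: [0.4797, 0.1587, 0.0488]
tool_rot: [-0.598, 0.801, 0.0, -0.0]
force: [1.1, 2.0, 1.9]
finger_gap: -0.002
finger_force: 1.2
hold x,y mm 2.2 101.2 z 0.0488 F along d 2.2
0.118 [0.0027 0.0167]
0.105 [-0.001   0.0043]
0.099 [-0.0027 -0.0015]
0.097 [-0.0033 -0.0034]
0.095 [-0.0038 -0.0053]
```

```bash
python3 -m jog '[[-0.001,-0.002,0,0,0,0,255],[-0.0015,-0.004,0,0,0,0,255],[-0.0015,-0.004,0,0,0,0,255]]'
python3 st.py|head -1
python3 -m jog '[[-0.0005,-0.001,0,0,0,0,255],[-0.001,-0.002,0,0,0,0,255],[-0.001,-0.002,0,0,0,0,255]]'
python3 st.py|head -1
```

```text
time: 22.72
tool_pos: [0.4785, 0.1552, 0.0488]
tool_rot: [-0.598, 0.801, 0.001, 0.0]
force: [2.6, 3.3, 0.5]
finger_gap: 0.001
finger_force: 2.3
hold x,y mm 2.1 97.5 z 0.0488 F along d 4.0
time: 23.1
tool_pos: [0.4785, 0.1551, 0.0489]
tool_rot: [-0.599, 0.801, 0.002, 0.002]
force: [5.5, 9.4, -2.4]
finger_gap: -0.0
finger_force: 5.0
hold x,y mm 2.1 97.4 z 0.0489 F along d 10.6
```

```bash
python3 -m jog '[[-0.0005,-0.002,0,0,0,0,255],[-0.0008,-0.003,0,0,0,0,255],[-0.0008,-0.003,0,0,0,0,255]]'
python3 st.py|head -1
python3 -m jog '[[0.001,0.004,0,0,0,0,255],[0.006,0.02,0,0,0,0,255],[0.012,0.04,0.02,0,0,0,255],[0.012,0.04,0.08,0,0,0,255],[0.012,0.03,0.14,0,0,0,255],[0.0,-0.02,0.2,0,0,0,255],[-0.02,-0.08,0.25,0,0,0,255],[-0.02,-0.1,0.26,0,0,0,255],[-0.02,-0.1,0.26,0,0,0,255]]'
python3 - <<'E'
from m import *
c=shot('wrist');s=shot('top')
a=c['img'][:,100:460,::-1];b=s['img'][205:275,230:340,::-1]
f=np.zeros((420,800,3),np.uint8);f[:,:360]=a;f[:280,360:]=cv2.resize(b,(440,280),interpolation=cv2.INTER_CUBIC);cv2.imwrite('pics/w9.png',f)
d=np.array([np.cos(HY),np.sin(HY)]);S=np.array([.4487,.0624]);n=np.array([d[1],-d[0]])
hsv=cv2.cvtColor(c['img'],cv2.COLOR_RGB2HSV)
m=cv2.inRange(hsv,(10,60,90),(28,255,255));h=proj(c,(*S,.049));print(h,hsv[int(h[1]),int(h[0])])
l=cv2.connectedComponents(m)[1]
from m import rect
r,mn,mx=rect(c,(l==l[int(h[1]),int(h[0])]).astype(np.uint8)*255,.049)
print(r,mn,mx,'centre in holder',(r[:2]/1000-S)@n*1000,(r[:2]/1000-S)@d*1000,ctrl.get_obs()['joint_vel'].round(3))
E
```

```text
time: 23.48
tool_pos: [0.4785, 0.155, 0.0491]
tool_rot: [-0.599, 0.801, 0.005, 0.005]
force: [6.0, 16.2, -5.7]
finger_gap: 0.001
finger_force: 9.0
hold x,y mm 2.2 97.2 z 0.0491 F along d 17.2
time: 24.6
tool_pos: [0.4562, 0.0477, 0.311]
tool_rot: [-0.596, 0.803, -0.001, -0.0]
force: [0.7, 1.2, -1.0]
finger_gap: 0.002
finger_force: 0.0
[287.27923744 186.59516067] [ 17 116 207]
[448.9  62.8  99.5  51.3  73.3] [267 147] [307 224] centre in holder 0.0773891679310168 0.44046670326703935 [ 0.024  0.021 -0.021 -0.006  0.004 -0.004]
```

View pics/w9.png

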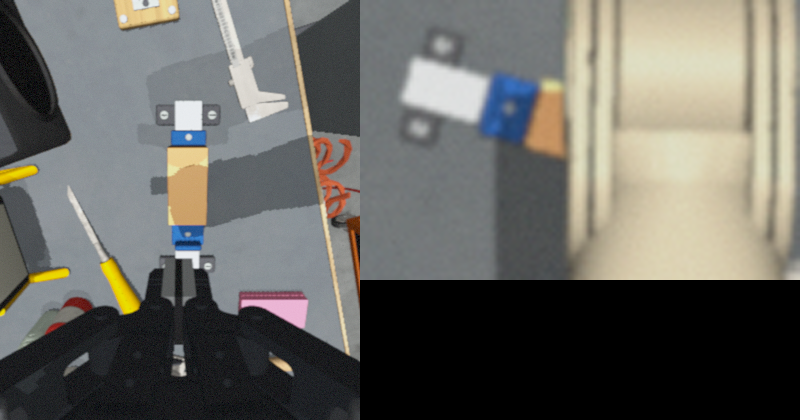

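The stone lies tan side up at crop (188,187), held between the blue jaws at (188,137) and (188,235). Its centre is about 0.4 mm from the seat and its angle is 73.3°, against 73.4° for the rail. The arm is clear, so I'm handing in.

```bash
python3 -c "
from cell import ctrl
print(ctrl.job_done())"
```

```text
the job is handed in; nothing more can be done
None
```

I turned the stone over through the clip and laid it back in the holder, tan side up and clamped without visible play between the jaws. The job went in at about 25 s of the 64 s allowed, and no verdict came back.

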